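Shim the rocking camera test stand

TASK

The camera test stand on the bench rocks because one of its four ball feet is too short. With the fingertips, push the wooden wedge along the bench, thin edge first, under that short foot until the stand sits level and its weight rests on the wedge, and no farther; then take the hand away. Only push the wedge, never lift it, do not touch the stand, do not shove it out of its place, and leave the lens, the small camera and the bracket alone.

Things in the scene. Friction and masses are not known exactly. Their poses are not given: they have to be found in the camera images.
- shim: loose beech wedge, 110 mm long, 60 mm wide, 1.5 mm thick at its thin edge and 20 mm at its square upright back face, flat sloping top, 60 g. Origin: centre of its underside (55 mm from either end). Its x axis points along the bench from the back to the thin edge, towards the stand at the start, to within some 20 degrees; z up.
- shim_back (a point): centre of the wedge's upright back face (60 mm wide, 20 mm tall), 10 mm above the bench; axes as shim. The place to push.
- stand: loose test stand, 2 to 3 kg: aluminium plate 220 x 180 x 10 mm on four rubber ball feet of 24 mm diameter. Origin: lowest point of the SHORT foot, the corner foot nearest the wedge. Axes: x along the plate's long side, y along the short side, z normal to it, up. Other feet at x,y = (170,0), (0,130), (170,130) mm, 10 mm longer (bottoms at z = -10 mm). Plate: x -25 to 195, y -25 to 155, z 24 to 34 mm.
- stand_mid (a point): middle of the four feet on the plate's top face, at (85,65,34) mm in the stand's axes; a white dome camera (top 75 mm above the plate) sits near it. At the start the stand leans 0.097 rad onto the short foot, the opposite foot in the air; it is level when its z axis is vertical.
- short_foot (a point): lowest point of the short foot, = origin of stand: on the bench at the start, 10 mm above it when level. The wedge goes in roughly along the stand's +y (within 15 degrees). Each mm of travel lifts the foot 0.17 mm. About 47 mm of the wedge is past this point when level; pushed farther, the stand leans the other way. The wedge stays where it is left.
- lens: black lens standing upright, 34 mm diameter, 36 mm tall, on the bench beside the wedge; to be left alone. Origin: centre of its underside.
- bulletcam: white box camera lying on the bench, 130 x 56 x 49 mm; to be left alone. Origin: centre of its underside, x along its length.
- bracket: dark steel wall bracket standing on the bench, a 50 mm square foot with a 16 mm post, 40 mm tall; to be left alone. Origin: centre of its underside.
Mind the look-alikes: they are no part of the job. Of the things that look like the shim, take the one that is farthest to the robot's left at the start.

How it is judged:
At the end, for the whole second after the job is handed in: The stand is level to within 0.022 rad (1.3 degrees) and at rest, the wedge lies flat on the bench under the short foot and carries it (more than 0.5 N), and the middle of the stand's plate is within 30 mm of where it was (angle between stand's own z axis and vertical below 0.022 rad and contact force between shim and stand above 0.5 N and x of stand in the frame of shim between -0.055 and 0.055 m and y of stand in the frame of shim between -0.03 and 0.03 m and angle between shim's own z axis and vertical below 0.04 rad and height (world z) of shim below 0.004 m and distance of stand_mid from where it was at the start of the episode below 0.03 m and linear speed of each of stand, shim below 0.01 m/s); the robot touches nothing.
It fails at once if the wedge is lifted off the bench or tipped up (height (world z) of shim above 0.008 m or angle between shim's own z axis and vertical above 0.15 rad).
It fails at once if the robot touches the stand (contact force between any of the fingers, the arm and stand above 1 N).
It fails at once if the stand is shoved more than 30 mm out of its place (distance of stand_mid from where it was at the start of the episode above 0.03 m).
It fails at once if the lens, the small camera or the bracket is moved more than 15 mm (distance of any of lens, bulletcam, bracket from where it was at the start of the episode above 0.015 m).
It also fails if it takes over 40 s, if anything falls off the work surface, if the arm or the gripper's body presses on something with over 40 N, if the wrist force passes 120 N, or if a joint passes its speed limit or range.

ROBOT

A 6-joint arm with a two-finger parallel gripper is mounted at the origin on the work surface. World frame = base frame: x ahead of the robot, y to its left, z up, the work surface at z = 0. Lengths are in m, angles in rad, forces in N, time in s.
With the tool pointing down it reaches from about 0.35 to 0.775 m from the base axis. Payload 7.3 kg.
Tool frame: the origin (TCP) lies at the very end of the fingers, on their centre line; the grasp point (between the pads) lies 19 mm behind it (robot.hold_point_z is the distance from the TCP to the grasp point, in m); z points along the fingers, y is the direction in which the jaws open and shut (so a half turn about z gives the same grasp; the last joint's range is limited). The gripper opens to 92 mm and grips with 3 to 60 N. Pads are 19 mm wide; open, the fingers measure 130 mm over their backs; the gripper's body (75 mm by 190 mm) begins 47 mm behind the grasp point.
Start: joints at [1.137, 0.342, 1.524, -0, 1.275, -0.146], TCP at [0.149, 0.503, 0.205] pointing down, gripper open.
Joint ranges: [-2.53, 2.53], [-0.77, 2.02], [0.04, 2.7], [-1, 4.14], [0.28, 2.66], [-3.11, 3.11]. Speed limits (rad/s): [2.57, 2.57, 3.14, 3.14, 3.14, 3.14].

INTERFACE

Orientations are given as [roll, pitch, yaw] about the fixed x, y, z axes, in that order (R = Rz(yaw) Ry(pitch) Rx(roll)).
In Python, from cell import monitor, viewer, robot gives the robot as it stands.
- The arm moves only by the tool move_arm, never from a script. Its argument "deltas" is a list of rows, each an object of numbers: "x", "y", "z": the shift along the tool's x, y, z in m; "wx", "wy", "wz": the turn, a rotation vector about the tool's x, y, z in degrees; "hand": the opening, from 0 (shut) to 1 (fully open). In form: [{"x": .., "y": .., "z": .., "wx": .., "wy": .., "wz": .., "hand": ..}, ...]. A call has 1 to 8 rows; each row is the pose to reach, as a shift and turn from the pose commanded when the call began, along the tool's axes at that moment; what a row does not reach only later rows make up. A row lasts 1/8 s, in which the tool goes at most 62.5 mm and 10.7 degrees, less where a joint would pass 70% of its speed; a pose out of reach is approached as far as the arm can. A call with a gripper value outside its range is refused whole. The fingers move at their own pace and stop on an object; "grip_force" is the grip in N (left out, the last holds). Time passes only in rows, so rows that repeat a pose let the fingers close. It gives the time, the measured TCP pose, the force and the opening at its end, in the units of the state.
- monitor.observe(): the state, without advancing time (a new reading comes with each control period).
- viewer.read_camera(name): name is "scene" or "top" or "wrist"; returns the picture (420x560x3 uint8, red, green, blue); there is no depth.
- viewer.camera_params(name): a dict with "camera_matrix" (3x3 intrinsics, pixels), "k1" (the pictures are not rectified: a ray, as slopes to the right and down, at radius r is drawn at 1 + k1 r^2 times it, then the intrinsics apply), "R" (3x3) and "t" (3): a world point X has camera coordinates R X + t. Camera axes: x right, y down, z forward; pixel columns grow to the right and rows downward; lengths in m; the calibration is good to about 2 mm. A picture is of the moment at which its call begins: read the wrist's pose just before it. camera_params takes no time and is no camera call; for the wrist camera it gives the pose at the moment of the call.
- robot.hand_in(): hands the job in, once; it reports no verdict.
The state is a dict: "time": time; "qpos": joint angles; "qvel": joint speeds; "joint_efforts": joint torques, N m; "tool_pos": TCP position; "tool_rot": TCP orientation; "contact_force": force on the tool from outside, world axes, zero at the start; "torque": the same for the moment, N m; "opening": finger opening in m.
Only numpy, scipy, OpenCV 4.12 (cv2) and the standard library are available. Lean on these libraries where they do the work, as an engineer would, in place of code of your own. Each camera call takes 0.05 s, during which the arm holds its last target. There are 200 camera calls.

## Working session

There is one attempt and no reset: what is moved stays moved. The work goes in short steps, Python scripts to look and compute and a tool call to move; the robot and the scene stay as the last step left them, time stands still between calls to the robot, and variables do not carry over. Pictures are saved under pics/ and viewed, about 8 in all and at most 12, crops included, and the job is handed in when it is done.

Besides the shell and the picture viewer there is one more tool, called after "Request:" as a command line: name --argument value ..., lists and objects as JSON in quotes. move_arm: Moves the arm, as the interface text tells. Its arguments: {"type":"object","properties":{"deltas":{"type":"array","items":{"type":"object","properties":{"x":{"type":"number"},"y":{"type":"number"},"z":{"type":"number"},"wx":{"type":"number"},"wy":{"type":"number"},"wz":{"type":"number"},"hand":{"type":"number"}}}},"grip_force":{"type":"number"}},"required":["deltas"]}

```bash
mkdir -p pics; cat > h.py <<'E'
import numpy as np, cv2
from cell import monitor, viewer, robot
def ray(P,uv):
    K=np.array(P["camera_matrix"]);k=P["k1"];R=np.array(P["R"]);t=np.array(P["t"])
    d=np.linalg.inv(K)@[uv[0],uv[1],1.];d=d[:2]
    s=cv2.undistortPoints(np.array([[uv]],float),K,np.array([k,0,0,0.]))[0,0]
    return -R.T@t, R.T@np.r_[s,1]
def onz(P,uv,z=0.):
    o,d=ray(P,uv);return o+d*(z-o[2])/d[2]
def proj(P,X):
    K=np.array(P["camera_matrix"]);R=np.array(P["R"]);t=np.array(P["t"],float)
    return cv2.projectPoints(np.atleast_2d(np.array(X,float)),cv2.Rodrigues(R)[0],t,K,np.array([P["k1"],0,0,0.]))[0][:,0]
def snap(n,f):
    P=viewer.camera_params(n);im=viewer.read_camera(n)[:,:,::-1].copy();cv2.imwrite("pics/"+f+".png",im);return P,im
E
python3 - <<'E'
from h import *
a=snap("top","top0");b=snap("scene","scene0")
for p in(a[0],b[0]):print(-np.array(p["R"]).T@np.array(p["t"]))
s=monitor.observe();print(s["time"],s["tool_pos"],s["tool_rot"])
E
```

```text
[ 0.3648288  -0.1694015   0.79593136]
[ 1.1361786  -0.63445452  0.54216688]
0.1 [0.14881879 0.50307648 0.20432335] [-3.14026877e+00 -2.01295769e-04  2.85381669e+00]
```

View pics/top0.png

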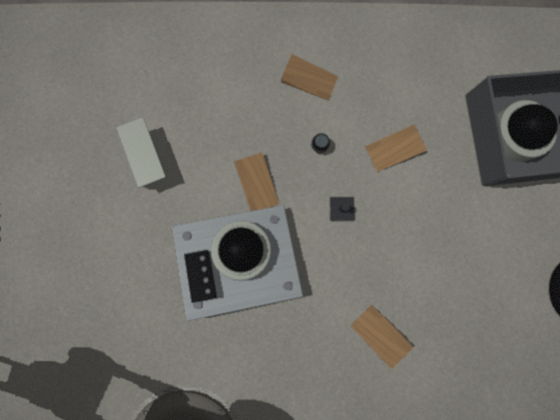

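View pics/scene0.png

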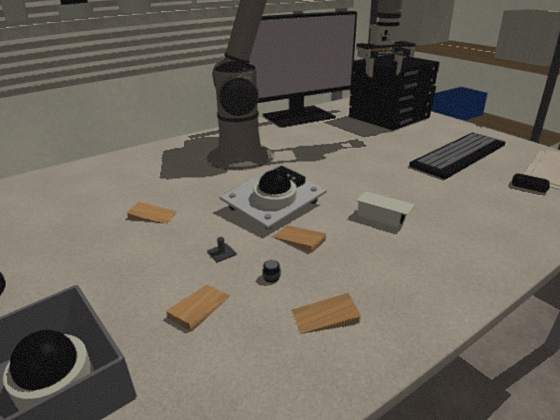

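```bash
python3 - <<'E'
from h import *
P=viewer.camera_params("top");im=cv2.imread("pics/top0.png")
h=cv2.cvtColor(im,cv2.COLOR_BGR2HSV)
m=cv2.inRange(h,(5,90,60),(25,255,255))
m=cv2.morphologyEx(m,cv2.MORPH_OPEN,np.ones((3,3)))
for c in cv2.findContours(m,0,1)[0]:
    if cv2.contourArea(c)<200: continue
    b=cv2.boxPoints(cv2.minAreaRect(c));print("wedge",b.round(0).tolist())
    for z in(0,.02):print(z,[onz(P,q,z)[:2].round(3).tolist() for q in b])
for n,q,z in[("lens",(321,143),.036),("bracket",(342,209),0.),("bullet",(141,153),.049),("foot bolt",(275,219),.034),("bolt b",(187,236),.044),("bolt c",(288,286),.044),("bolt d",(198,304),.05)]:print(n,onz(P,q,z).round(3))
cv2.imwrite("pics/c1.png",cv2.resize(im[110:330,160:380],None,fx=2.7,fy=2.7,interpolation=cv2.INTER_CUBIC))
E
```

```text
wedge [[350.0, 326.0], [371.0, 305.0], [413.0, 347.0], [392.0, 368.0]]
0 [[0.223, -0.328], [0.263, -0.371], [0.181, -0.452], [0.142, -0.408]]
0.02 [[0.227, -0.324], [0.266, -0.366], [0.185, -0.445], [0.147, -0.402]]
wedge [[234.0, 161.0], [261.0, 152.0], [278.0, 203.0], [251.0, 212.0]]
0 [[0.559, -0.099], [0.578, -0.155], [0.471, -0.188], [0.453, -0.133]]
0.02 [[0.554, -0.1], [0.572, -0.155], [0.468, -0.188], [0.451, -0.134]]
wedge [[366.0, 146.0], [414.0, 124.0], [426.0, 150.0], [377.0, 172.0]]
0 [[0.59, -0.374], [0.638, -0.481], [0.581, -0.503], [0.534, -0.396]]
0.02 [[0.584, -0.369], [0.631, -0.473], [0.575, -0.494], [0.53, -0.39]]
wedge [[280.0, 81.0], [291.0, 54.0], [338.0, 73.0], [327.0, 100.0]]
0 [[0.734, -0.196], [0.796, -0.22], [0.752, -0.321], [0.692, -0.296]]
0.02 [[0.725, -0.195], [0.785, -0.219], [0.743, -0.317], [0.684, -0.293]]
lens [ 0.586 -0.275  0.036]
bracket [ 0.457 -0.319  0.   ]
bullet [0.565 0.078 0.049]
foot bolt [ 0.435 -0.181  0.034]
bolt b [ 0.403 -0.013  0.044]
bolt c [ 0.307 -0.204  0.044]
bolt d [ 0.277 -0.036  0.05 ]
```

View pics/c1.png

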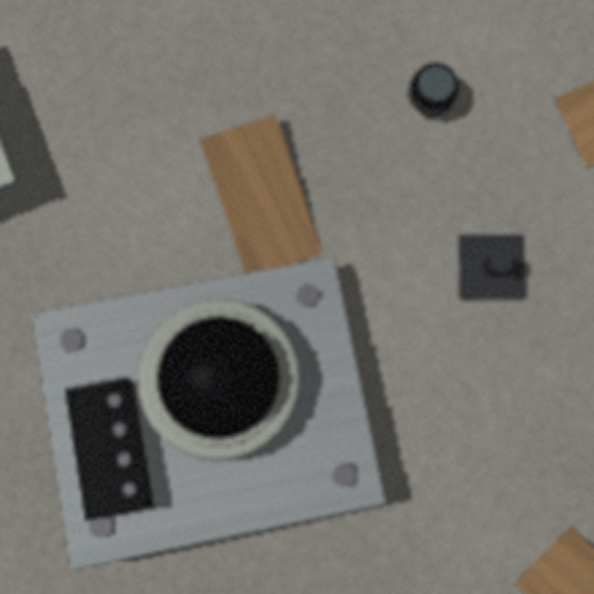

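The look-alikes in the top view are at (257,182), (310,77), (397,147) and (382,336). The one at (257,182), world y≈-0.14, is farthest left. Its thin edge faces the stand corner at (275,219), and the enlarged crop confirms this. I'll move behind its back face.

Request:
move_arm --deltas '[{"x":-0.03,"y":-0.022,"hand":0.2},{"x":-0.07,"y":-0.052,"hand":0.2},{"x":-0.11,"y":-0.082,"hand":0.2},{"x":-0.15,"y":-0.111,"hand":0.2},{"x":-0.19,"y":-0.141,"hand":0.2},{"x":-0.23,"y":-0.171,"hand":0.2},{"x":-0.27,"y":-0.2,"hand":0.2},{"x":-0.31,"y":-0.23,"hand":0.2}]'

```text
schema error: expected keys x, y, z, wx, wy, wz, hand
```

Request:
move_arm --deltas '[{"x":-0.04,"y":-0.03,"wz":-4,"hand":0.2},{"x":-0.08,"y":-0.06,"wz":-8,"hand":0.2},{"x":-0.12,"y":-0.09,"wz":-12,"hand":0.2},{"x":-0.16,"y":-0.12,"wz":-17,"hand":0.2},{"x":-0.2,"y":-0.15,"wz":-22,"hand":0.2},{"x":-0.24,"y":-0.18,"wz":-27,"hand":0.2},{"x":-0.28,"y":-0.21,"wz":-31,"hand":0.2},{"x":-0.308,"y":-0.229,"wz":-34,"hand":0.2}]'

```text
schema error: expected keys x, y, z, wx, wy, wz, hand
```

```bash
python3 - <<'E'
from h import *
s=monitor.observe();print(s["time"],s["tool_pos"],s["tool_rot"],s["contact_force"],s["opening"])
P,im=snap("wrist","w1")
print(proj(P,[[.563,-.1275,.02],[.572,-.155,.02],[.554,-.1,.02],[.432,-.178,0]]).round())
E
```

```text
0.1 [0.14881879 0.50307648 0.20432335] [-3.14026877e+00 -2.01295769e-04  2.85381669e+00] [ 0.51860692 -0.26771738 -0.20022666] 0.09201559454030771
[[-18. 532.]
 [-31. 540.]
 [ -5. 524.]
 [-76. 469.]]
```

View pics/w1.png

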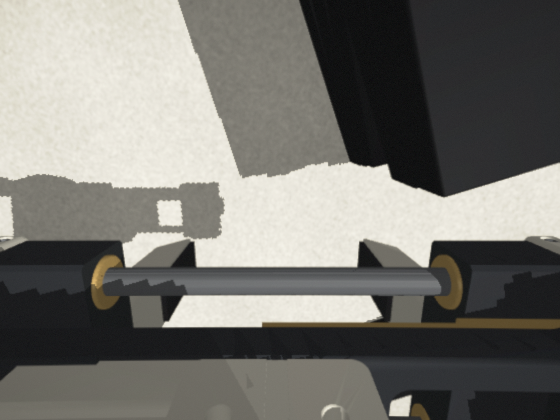

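The moves were refused because every row needs all seven keys, so the arm hasn't moved. The wrist picture shows only the fingers over bare bench. I'll resend with all the keys.

Request:
move_arm --deltas '[{"x":-0.03,"y":-0.022,"z":0,"wx":0,"wy":0,"wz":0,"hand":0.2},{"x":-0.07,"y":-0.052,"z":0,"wx":0,"wy":0,"wz":0,"hand":0.2},{"x":-0.11,"y":-0.082,"z":0,"wx":0,"wy":0,"wz":0,"hand":0.2},{"x":-0.15,"y":-0.111,"z":0,"wx":0,"wy":0,"wz":0,"hand":0.2},{"x":-0.19,"y":-0.141,"z":0,"wx":0,"wy":0,"wz":0,"hand":0.2},{"x":-0.23,"y":-0.171,"z":0,"wx":0,"wy":0,"wz":0,"hand":0.2},{"x":-0.27,"y":-0.2,"z":0,"wx":0,"wy":0,"wz":0,"hand":0.2},{"x":-0.31,"y":-0.23,"z":0,"wx":0,"wy":0,"wz":0,"hand":0.2}]'

```text
time: 1.15
tool_pos: [0.3817, 0.1935, 0.2049]
tool_rot: [3.141, 0.0, 2.854]
contact_force: [1.0, 0.8, -1.5]
opening: 0.0196
```

Request:
move_arm --deltas '[{"x":-0.04,"y":-0.03,"z":0,"wx":0,"wy":0,"wz":-4,"hand":0.2},{"x":-0.08,"y":-0.06,"z":0,"wx":0,"wy":0,"wz":-8,"hand":0.2},{"x":-0.12,"y":-0.09,"z":0,"wx":0,"wy":0,"wz":-12,"hand":0.2},{"x":-0.16,"y":-0.12,"z":0,"wx":0,"wy":0,"wz":-17,"hand":0.2},{"x":-0.2,"y":-0.15,"z":0,"wx":0,"wy":0,"wz":-22,"hand":0.2},{"x":-0.24,"y":-0.18,"z":0,"wx":0,"wy":0,"wz":-27,"hand":0.2},{"x":-0.28,"y":-0.21,"z":0,"wx":0,"wy":0,"wz":-31,"hand":0.2},{"x":-0.308,"y":-0.229,"z":0,"wx":0,"wy":0,"wz":-34,"hand":0.2}]'

```text
time: 2.15
tool_pos: [0.612, -0.1141, 0.2042]
tool_rot: [3.141, -0.001, -2.835]
contact_force: [0.1, 0.5, -0.4]
opening: 0.0181
```

```bash
python3 - <<'E'
from h import *
s=monitor.observe();print(s["time"],s["tool_pos"],s["tool_rot"],s["contact_force"],s["opening"])
P,im=snap("wrist","w2")
print(proj(P,[[.563,-.1275,.02],[.572,-.155,.02],[.554,-.1,.02],[.432,-.178,0]]).round())
E
```

```text
2.15 [ 0.61201228 -0.11411687  0.20418346] [ 3.14120519e+00 -6.60669825e-04 -2.83545510e+00] [ 0.14187572  0.48902535 -0.3994663 ] 0.018099085314743267
[[278. 147.]
 [254. 148.]
 [303. 147.]
 [271.  18.]]
```

View pics/w2.png

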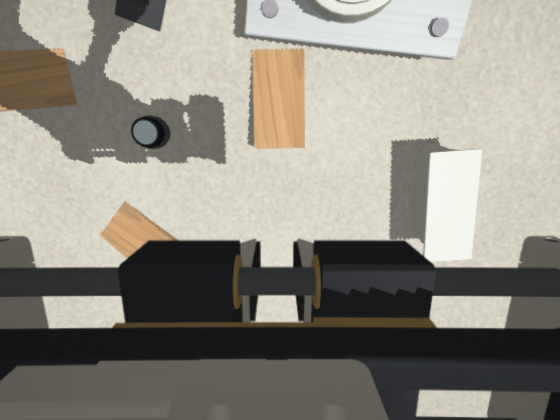

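```bash
python3 - <<'E'
from h import *
P=viewer.camera_params("wrist");im=cv2.imread("pics/w2.png")
h=cv2.cvtColor(im,cv2.COLOR_BGR2HSV)
m=cv2.inRange(h,(5,70,60),(25,255,255));m[:,:220]=0;m[:,340:]=0;m[200:]=0
c=max(cv2.findContours(m,0,1)[0],key=cv2.contourArea);b=cv2.boxPoints(cv2.minAreaRect(c));print(b)
for z in(0,.02):print(z,[onz(P,q,z)[:2].round(4).tolist() for q in b])
print("bolt",onz(P,(270,8),.034).round(4),onz(P,(440,27),.044).round(4))
E
```

```text
[[251.25217   49.589237]
 [303.1513    48.353535]
 [305.49918  146.9643  ]
 [253.60004  148.2     ]]
0 [[0.4707, -0.1933], [0.4516, -0.1369], [0.5551, -0.0983], [0.5761, -0.1595]]
0.02 [[0.4747, -0.1904], [0.4566, -0.1369], [0.5548, -0.1003], [0.5746, -0.1584]]
bolt [ 0.4357 -0.1808  0.034 ] [ 0.4047 -0.0136  0.044 ]
```

Wedge and foot line up to about 4 mm. Now I lower the tool to z ≈ 9 mm, 40 mm behind the back face, and approach.

Request:
move_arm --deltas '[{"x":0,"y":0,"z":0.03,"wx":0,"wy":0,"wz":-0.5,"hand":0.2},{"x":0,"y":0,"z":0.07,"wx":0,"wy":0,"wz":-1,"hand":0.2},{"x":0,"y":0,"z":0.11,"wx":0,"wy":0,"wz":-1,"hand":0.2},{"x":0,"y":0,"z":0.14,"wx":0,"wy":0,"wz":-1,"hand":0.2},{"x":0,"y":0,"z":0.165,"wx":0,"wy":0,"wz":-1,"hand":0.2},{"x":0,"y":0,"z":0.18,"wx":0,"wy":0,"wz":-1,"hand":0.2},{"x":0,"y":0,"z":0.19,"wx":0,"wy":0,"wz":-1,"hand":0.2},{"x":0,"y":0,"z":0.195,"wx":0,"wy":0,"wz":-1,"hand":0.2}]'

```text
time: 3.2
tool_pos: [0.6115, -0.1121, 0.0098]
tool_rot: [-3.141, 0.0, -2.819]
contact_force: [-0.3, 0.3, 0.4]
opening: 0.0183
```

Request:
move_arm --deltas '[{"x":0.01,"y":0,"z":0,"wx":0,"wy":0,"wz":0,"hand":0.2},{"x":0.02,"y":0,"z":0,"wx":0,"wy":0,"wz":0,"hand":0.2},{"x":0.03,"y":0,"z":0,"wx":0,"wy":0,"wz":0,"hand":0.2},{"x":0.037,"y":0,"z":0,"wx":0,"wy":0,"wz":0,"hand":0.2},{"x":0.042,"y":0,"z":0,"wx":0,"wy":0,"wz":0,"hand":0.2},{"x":0.047,"y":0,"z":0,"wx":0,"wy":0,"wz":0,"hand":0.2},{"x":0.052,"y":0,"z":0,"wx":0,"wy":0,"wz":0,"hand":0.2}]'

```text
time: 4.08
tool_pos: [0.5618, -0.1287, 0.0099]
tool_rot: [3.142, 0.0, -2.818]
contact_force: [-0.5, 0.8, -0.2]
opening: 0.0187
```

```bash
python3 - <<'E'
from h import *
P,im=snap("wrist","w3");snap("top","t3");a=snap("scene","s3")[1]
T=cv2.imread("pics/t3.png")
A=cv2.resize(T[110:330,160:360],(400,440));B=cv2.resize(a[170:300,190:350],(400,325))
o=np.zeros((440,800,3),np.uint8);o[:,:400]=A;o[:325,400:]=B;cv2.imwrite("pics/m3.png",o)
E
```

```text
(no output)
```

View pics/m3.png

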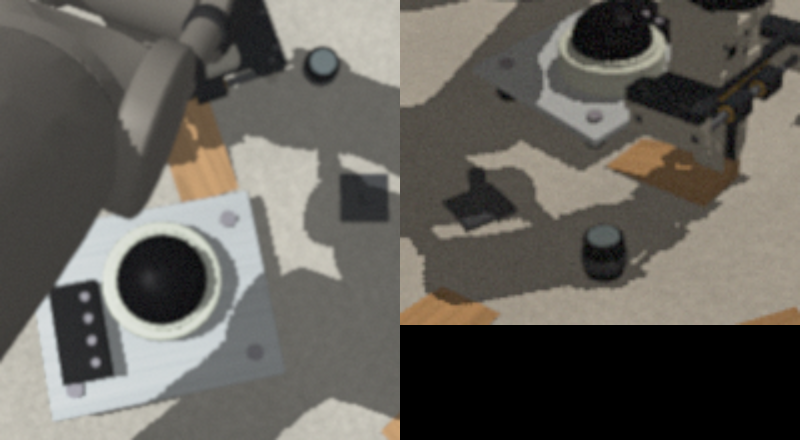

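Fingers are at the wedge's back face and the wedge is square to it, with the thin edge at the plate's edge. Next, a 40 mm push along tool x.

Request:
move_arm --deltas '[{"x":0.005,"y":0,"z":0,"wx":0,"wy":0,"wz":0,"hand":0.2},{"x":0.01,"y":0,"z":0,"wx":0,"wy":0,"wz":0,"hand":0.2},{"x":0.015,"y":0,"z":0,"wx":0,"wy":0,"wz":0,"hand":0.2},{"x":0.02,"y":0,"z":0,"wx":0,"wy":0,"wz":0,"hand":0.2}]'

```text
time: 4.72
tool_pos: [0.5427, -0.1351, 0.0099]
tool_rot: [3.142, 0.0, -2.819]
contact_force: [-0.9, -0.2, -0.0]
opening: 0.0184
```

Request:
move_arm --deltas '[{"x":0.005,"y":0,"z":0,"wx":0,"wy":0,"wz":0,"hand":0.2},{"x":0.01,"y":0,"z":0,"wx":0,"wy":0,"wz":0,"hand":0.2},{"x":0.015,"y":0,"z":0,"wx":0,"wy":0,"wz":0,"hand":0.2},{"x":0.02,"y":0,"z":0,"wx":0,"wy":0,"wz":0,"hand":0.2}]'

```text
time: 5.22
tool_pos: [0.5238, -0.1414, 0.0099]
tool_rot: [3.142, 0.0, -2.819]
contact_force: [0.1, -0.2, 0.6]
opening: 0.0183
```

```bash
python3 - <<'E'
from h import *
a=snap("scene","s4")[1];T=snap("top","t4")[1];s0=cv2.imread("pics/scene0.png")
B=cv2.resize(a[165:255,200:340],(560,360),interpolation=cv2.INTER_CUBIC)
C=cv2.resize(s0[165:235,200:340],(480,240),interpolation=cv2.INTER_CUBIC)
o=np.zeros((600,560,3),np.uint8);o[:360]=B;o[360:,:480]=C;cv2.imwrite("pics/m4.png",o)
E
```

```text
(no output)
```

View pics/m4.png

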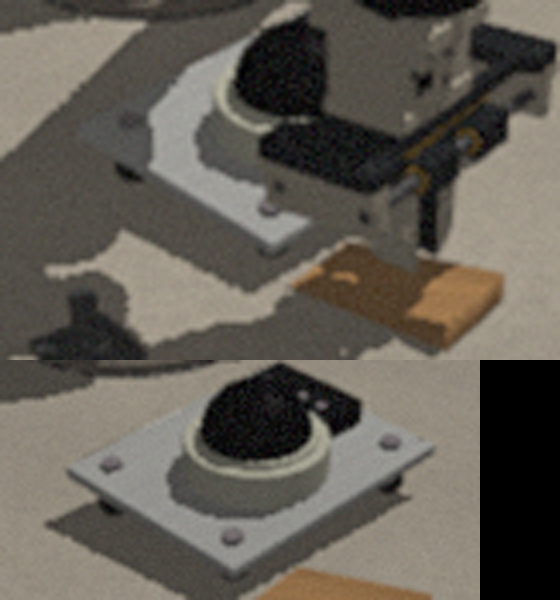

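```bash
python3 - <<'E'
from h import *
P=viewer.camera_params("scene");im=cv2.imread("pics/s4.png")
t=np.array(monitor.observe()["tool_pos"]);print(t)
tx=np.array([-.948,-.318,0]);ty=np.array([-.318,.948,0])
pts=[t,t+.0185*ty,t-.0185*ty,t+[0,0,.06]]
print("tcp",proj(P,pts).round(1))
b=np.array([.5647,-.1293,0])
W=[b+a*tx+c*ty+[0,0,z] for a,z in((0,0),(0,.02),(.11,.0015)) for c in(.03,-.03)]
print("wedge at start",proj(P,W).round(1).tolist())
W=[w+.052*tx for w in W];print("wedge if pushed",proj(P,W).round(1).tolist())
for f,n in(("w3","wrist"),):pass
o=cv2.resize(im[195:265,230:350],(800,467),interpolation=cv2.INTER_CUBIC)
for p in proj(P,pts):cv2.circle(o,tuple(int(v) for v in (p-[230,195])*6.667),5,(0,0,255),-1)
for p in proj(P,W):cv2.circle(o,tuple(int(v) for v in (p-[230,195])*6.667),5,(255,0,0),-1)
cv2.imwrite("pics/m5.png",o)
E
```

```text
[ 0.52357252 -0.14139599  0.00992064]
tcp [[302.4 236.9]
 [306.8 233.3]
 [297.9 240.6]
 [302.9 214.6]]
wedge at start [[324.6, 240.8], [310.6, 253.4], [325.0, 233.6], [310.9, 246.0], [285.8, 225.5], [271.0, 236.7]]
wedge if pushed [[305.7, 233.6], [291.3, 245.5], [305.9, 226.5], [291.4, 238.3], [269.0, 219.1], [253.9, 229.7]]
```

View pics/m5.png

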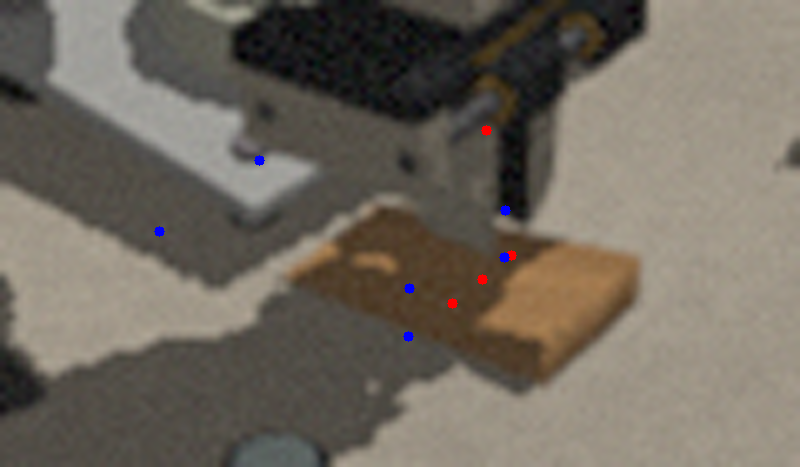

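The enlarged crop shows the wedge unmoved. The fingertips end about 10–18 mm higher in the picture than the projected TCP, so they passed above the wedge's top. I'll lift, go back behind the wedge and feel for the bench.

Request:
move_arm --deltas '[{"x":0,"y":0,"z":-0.01,"wx":0,"wy":0,"wz":0,"hand":0.2},{"x":-0.02,"y":0,"z":-0.015,"wx":0,"wy":0,"wz":0,"hand":0.2},{"x":-0.05,"y":0,"z":-0.015,"wx":0,"wy":0,"wz":0,"hand":0.2},{"x":-0.07,"y":0,"z":-0.015,"wx":0,"wy":0,"wz":0,"hand":0.2},{"x":-0.07,"y":0,"z":0,"wx":0,"wy":0,"wz":0,"hand":0.2},{"x":-0.07,"y":0,"z":0.002,"wx":0,"wy":0,"wz":0,"hand":0.2}]'

```text
time: 6.08
tool_pos: [0.5885, -0.1187, 0.0062]
tool_rot: [3.139, -0.003, -2.818]
contact_force: [-1.1, 0.6, -0.7]
opening: 0.0184
```

Request:
move_arm --deltas '[{"x":0,"y":0,"z":0.001,"wx":0,"wy":0,"wz":0,"hand":0.2},{"x":0,"y":0,"z":0.002,"wx":0,"wy":0,"wz":0,"hand":0.2}]'

```text
time: 6.32
tool_pos: [0.5902, -0.1194, 0.0061]
tool_rot: [-3.142, 0.0, -2.819]
contact_force: [-0.4, -0.9, 0.5]
opening: 0.0184
```

Request:
move_arm --deltas '[{"x":0,"y":0,"z":0.001,"wx":0,"wy":0,"wz":0,"hand":0.2},{"x":0,"y":0,"z":0.002,"wx":0,"wy":0,"wz":0,"hand":0.2}]'

```text
time: 6.58
tool_pos: [0.5905, -0.1192, 0.0041]
tool_rot: [-3.141, 0.0, -2.819]
contact_force: [-0.8, -1.2, 0.2]
opening: 0.0184
```

```bash
python3 - <<'E'
from h import *
s=monitor.observe();t=np.array(s["tool_pos"]);print(t,s["contact_force"])
P,im=snap("scene","s6")
ty=np.array([-.318,.948,0]);c=proj(P,t)[0];x0,y0=(c-[60,50]).astype(int)
o=cv2.resize(im[y0:y0+70,x0:x0+120],(800,467),interpolation=cv2.INTER_CUBIC)
for z in(0,.02):
  for k in(-.0185,0,.0185):
    p=proj(P,t+k*ty+[0,0,z])[0];cv2.circle(o,tuple(int(v) for v in (p-[x0,y0])*6.667),4,(0,0,255) if z==0 else(0,255,0),-1)
cv2.imwrite("pics/m6.png",o)
E
```

```text
[ 0.59049053 -0.11919309  0.00405198] [-0.84162958 -1.23168593  0.16103163]
```

View pics/m6.png

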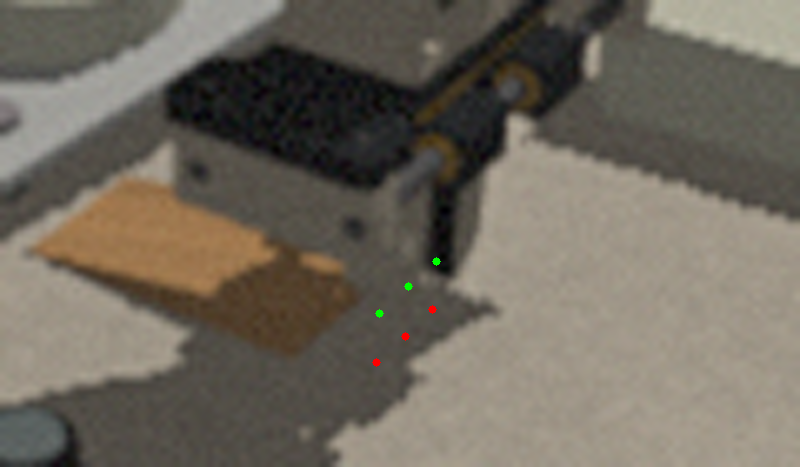

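The fingers again end about 14 mm above the projected TCP (black tip at crop (440,272) against (432,309)). That fits with them passing over the 20 mm back at reported z ≈ 10 mm. I'll lower further in small, force-checked steps.

Request:
move_arm --deltas '[{"x":0,"y":0,"z":0.001,"wx":0,"wy":0,"wz":0,"hand":0.2},{"x":0,"y":0,"z":0.002,"wx":0,"wy":0,"wz":0,"hand":0.2},{"x":0,"y":0,"z":0.003,"wx":0,"wy":0,"wz":0,"hand":0.2}]'

```text
time: 7.0
tool_pos: [0.5904, -0.119, 0.0008]
tool_rot: [3.142, 0.0, -2.818]
contact_force: [-0.3, -0.5, 0.1]
opening: 0.0181
```

Request:
move_arm --deltas '[{"x":0,"y":0,"z":0.001,"wx":0,"wy":0,"wz":0,"hand":0.2},{"x":0,"y":0,"z":0.002,"wx":0,"wy":0,"wz":0,"hand":0.2}]'

```text
time: 7.25
tool_pos: [0.5904, -0.1191, -0.0012]
tool_rot: [3.142, 0.0, -2.819]
contact_force: [-0.1, 0.3, -0.6]
opening: 0.0183
```

Request:
move_arm --deltas '[{"x":0,"y":0,"z":0.001,"wx":0,"wy":0,"wz":0,"hand":0.2},{"x":0,"y":0,"z":0.002,"wx":0,"wy":0,"wz":0,"hand":0.2}]'

```text
time: 7.5
tool_pos: [0.5905, -0.1191, -0.0032]
tool_rot: [3.142, 0.0, -2.818]
contact_force: [0.6, -0.4, -0.1]
opening: 0.0183
```

Request:
move_arm --deltas '[{"x":0,"y":0,"z":0.001,"wx":0,"wy":0,"wz":0,"hand":0.2},{"x":0,"y":0,"z":0.002,"wx":0,"wy":0,"wz":0,"hand":0.2}]'

```text
time: 7.75
tool_pos: [0.5904, -0.1191, -0.0052]
tool_rot: [3.141, 0.0, -2.819]
contact_force: [-0.2, 0.0, 0.2]
opening: 0.0183
```

Request:
move_arm --deltas '[{"x":0,"y":0,"z":0.001,"wx":0,"wy":0,"wz":0,"hand":0.2},{"x":0,"y":0,"z":0.002,"wx":0,"wy":0,"wz":0,"hand":0.2}]'

```text
time: 8.0
tool_pos: [0.5904, -0.119, -0.0072]
tool_rot: [3.141, 0.0, -2.818]
contact_force: [0.1, -1.1, 0.1]
opening: 0.0184
```

Request:
move_arm --deltas '[{"x":0,"y":0,"z":0.001,"wx":0,"wy":0,"wz":0,"hand":0.2},{"x":0,"y":0,"z":0.002,"wx":0,"wy":0,"wz":0,"hand":0.2}]'

```text
time: 8.25
tool_pos: [0.5904, -0.1191, -0.0092]
tool_rot: [3.142, 0.0, -2.819]
contact_force: [-0.5, 0.7, -0.2]
opening: 0.0185
```

```bash
python3 - <<'E'
from h import *
s=monitor.observe();t=np.array(s["tool_pos"]);print(t,s["contact_force"])
P,im=snap("scene","s7")
ty=np.array([-.318,.948,0]);c=proj(P,t+[0,0,.015])[0];x0,y0=(c-[40,35]).astype(int)
o=cv2.resize(im[y0:y0+58,x0:x0+80],(800,580),interpolation=cv2.INTER_CUBIC)
o=cv2.convertScaleAbs(o,alpha=1.8,beta=10)
for k in(-.0185,0,.0185):
    p=proj(P,t+k*ty-[0,0,t[2]])[0];cv2.circle(o,tuple(int(v) for v in (p-[x0,y0])*10),3,(0,0,255),-1)
cv2.imwrite("pics/m7.png",o)
E
```

```text
[ 0.59044387 -0.11906834 -0.00916227] [-0.48441075  0.70730151 -0.18711408]
```

View pics/m7.png

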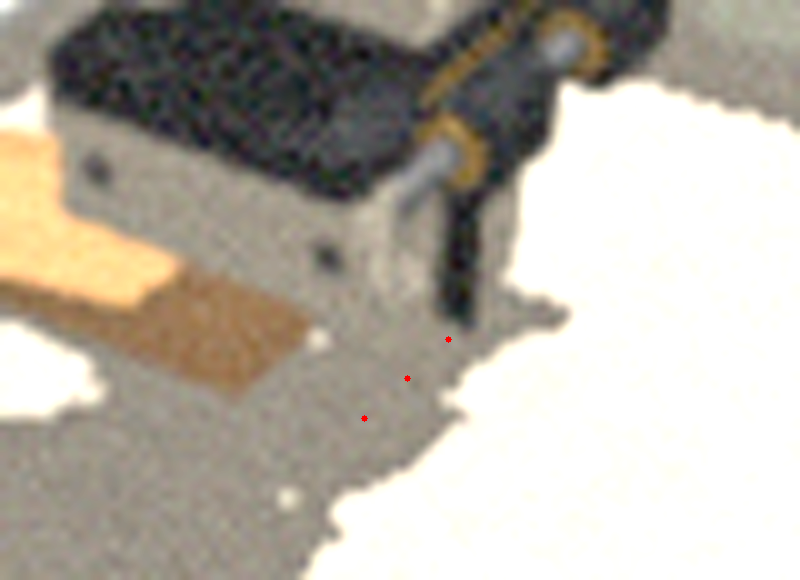

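The black pad ends at crop (458,322), still above its bench point. The image leaves the actual finger height unclear, so I'll continue by feel.

Request:
move_arm --deltas '[{"x":0,"y":0,"z":0.001,"wx":0,"wy":0,"wz":0,"hand":0.2},{"x":0,"y":0,"z":0.002,"wx":0,"wy":0,"wz":0,"hand":0.2}]'

```text
time: 8.55
tool_pos: [0.5905, -0.1191, -0.0111]
tool_rot: [3.142, 0.0, -2.819]
contact_force: [-0.1, -1.2, 0.1]
opening: 0.0183
```

Request:
move_arm --deltas '[{"x":0,"y":0,"z":0.001,"wx":0,"wy":0,"wz":0,"hand":0.2},{"x":0,"y":0,"z":0.002,"wx":0,"wy":0,"wz":0,"hand":0.2}]'

```text
time: 8.8
tool_pos: [0.5905, -0.1191, -0.0132]
tool_rot: [3.142, 0.0, -2.819]
contact_force: [-0.3, -0.7, 0.3]
opening: 0.0185
```

```bash
python3 - <<'E'
from h import *
P=viewer.camera_params("wrist");s=monitor.observe();t=np.array(s["tool_pos"])
from scipy.spatial.transform import Rotation as Ro
R=Ro.from_euler("xyz",s["tool_rot"]).as_matrix()
print(t,s["contact_force"]);C=-np.array(P["R"]).T@np.array(P["t"])
print("cam in tool",R.T@(C-t), "\n",R.T@np.array(P["R"]).T)
for z in(0,-.02,-.04,-.066):
  print(z,proj(P,[t+R@[x,y,z] for x in(-.0095,.0095) for y in(-.009,.009)]).round().tolist())
E
```

```text
[ 0.59045548 -0.11905331 -0.01315059] [-0.34997477 -0.67020713  0.32009122]
cam in tool [ 0.06883568 -0.00042323 -0.17905459] 
 [[-3.41605824e-04 -9.66849990e-01 -2.55344825e-01]
 [ 9.99999892e-01 -4.11116509e-04  2.18849964e-04]
 [-3.16571559e-04 -2.55344723e-01  9.66850026e-01]]
0 [[263.0, 258.0], [291.0, 258.0], [263.0, 229.0], [291.0, 229.0]]
-0.02 [[262.0, 272.0], [293.0, 272.0], [261.0, 241.0], [293.0, 241.0]]
-0.04 [[260.0, 289.0], [295.0, 289.0], [259.0, 255.0], [295.0, 255.0]]
-0.066 [[256.0, 320.0], [298.0, 320.0], [256.0, 280.0], [299.0, 280.0]]
```

In the wrist view the visible tips (row 240) match a point about 20 mm short of the reported TCP. So the real tips are now about 6 mm above the bench, a good pushing height. I'll push and check that the wedge moves.

Request:
move_arm --deltas '[{"x":0.006,"y":0,"z":-0.001,"wx":0,"wy":0,"wz":0,"hand":0.2},{"x":0.012,"y":0,"z":-0.001,"wx":0,"wy":0,"wz":0,"hand":0.2},{"x":0.017,"y":0,"z":-0.001,"wx":0,"wy":0,"wz":0,"hand":0.2},{"x":0.022,"y":0,"z":-0.001,"wx":0,"wy":0,"wz":0,"hand":0.2},{"x":0.027,"y":0,"z":-0.001,"wx":0,"wy":0,"wz":0,"hand":0.2},{"x":0.032,"y":0,"z":-0.001,"wx":0,"wy":0,"wz":0,"hand":0.2}]'

```text
time: 9.55
tool_pos: [0.5599, -0.1294, -0.012]
tool_rot: [-3.141, 0.0, -2.819]
contact_force: [0.3, 0.3, 0.6]
opening: 0.0181
```

```bash
cat > q.py <<'E'
import sys
from h import *
s=monitor.observe();t=np.array(s["tool_pos"]);print(t,s["contact_force"])
P,im=snap("wrist",sys.argv[1])
h=cv2.cvtColor(im,cv2.COLOR_BGR2HSV)
m=cv2.inRange(h,(5,70,30),(25,255,255));m[:,:200]=0;m[:,360:]=0;m[238:]=0
cs=cv2.findContours(m,0,1)[0]
if cs:
    c=max(cs,key=cv2.contourArea);print("wrist wedge",cv2.contourArea(c),cv2.boxPoints(cv2.minAreaRect(c)).round().tolist())
P,im=snap("scene",sys.argv[1]+"s")
h=cv2.cvtColor(im,cv2.COLOR_BGR2HSV);m=cv2.inRange(h,(5,100,40),(20,255,255));M=m*0;M[205:262,235:340]=m[205:262,235:340]
cs=cv2.findContours(M,0,1)[0]
c=max(cs,key=cv2.contourArea);r=cv2.convexHull(c)[:,0]
print("scene wedge area",cv2.contourArea(c),"right",r[r[:,0].argmax()],"bottom",r[r[:,1].argmax()],"left",r[r[:,0].argmin()])
E
python3 q.py p1; python3 - <<'E'
import cv2,numpy as np
b=np.load if 0 else None
import h
P=h.viewer.camera_params("scene");im=cv2.imread("pics/s7.png")
hh=cv2.cvtColor(im,cv2.COLOR_BGR2HSV);m=cv2.inRange(hh,(5,100,40),(20,255,255));M=m*0;M[205:262,235:340]=m[205:262,235:340]
c=max(cv2.findContours(M,0,1)[0],key=cv2.contourArea);r=cv2.convexHull(c)[:,0]
print("before",cv2.contourArea(c),"right",r[r[:,0].argmax()],"bottom",r[r[:,1].argmax()],"left",r[r[:,0].argmin()])
E
```

```text
[ 0.55992387 -0.1293644  -0.0120153 ] [0.25698917 0.34538187 0.64432907]
wrist wedge 24000.0 [[220.0, 237.0], [220.0, 24.0], [341.0, 24.0], [341.0, 237.0]]
scene wedge area 315.5 right [309 244] bottom [305 249] left [268 234]
before 425.0 right [318 245] bottom [312 251] left [274 236]
```

The wedge moved about 15–18 mm and is centred in the wrist view (cols 220–341). I keep pushing.

Request:
move_arm --deltas '[{"x":0.005,"y":0,"z":0,"wx":0,"wy":0,"wz":0,"hand":0.2},{"x":0.01,"y":0,"z":0,"wx":0,"wy":0,"wz":0,"hand":0.2},{"x":0.015,"y":0,"z":0,"wx":0,"wy":0,"wz":0,"hand":0.2},{"x":0.02,"y":0,"z":0,"wx":0,"wy":0,"wz":0,"hand":0.2}]'

```text
time: 10.15
tool_pos: [0.543, -0.1358, -0.0113]
tool_rot: [-3.139, 0.004, -2.819]
contact_force: [5.5, 1.8, -0.3]
opening: 0.0184
```

Request:
move_arm --deltas '[{"x":0.004,"y":0,"z":0,"wx":0,"wy":0,"wz":0,"hand":0.2},{"x":0.008,"y":0,"z":0,"wx":0,"wy":0,"wz":0,"hand":0.2},{"x":0.012,"y":0,"z":0,"wx":0,"wy":0,"wz":0,"hand":0.2},{"x":0.016,"y":0,"z":0,"wx":0,"wy":0,"wz":0,"hand":0.2},{"x":0.02,"y":0,"z":0,"wx":0,"wy":0,"wz":0,"hand":0.2}]'

```text
time: 10.78
tool_pos: [0.5234, -0.1421, -0.0117]
tool_rot: [-3.14, 0.003, -2.819]
contact_force: [5.1, 1.4, -0.5]
opening: 0.0182
```

```bash
python3 q.py p2; python3 - <<'E'
import cv2,numpy as np
a=cv2.imread("pics/p2s.png");b=cv2.imread("pics/p2.png")
o=np.zeros((600,560,3),np.uint8);o[:300]=cv2.resize(b[0:240],(560,300)) if 0 else cv2.resize(b[0:300],(560,300));o[300:]=cv2.resize(a[165:255,210:350],(560,300),interpolation=cv2.INTER_CUBIC);cv2.imwrite("pics/m8.png",o)
E
```

```text
[ 0.52342388 -0.14208487 -0.01167685] [ 5.06000595  1.44852859 -0.52777144]
wrist wedge 12953.5 [[221.0, 116.0], [339.0, 116.0], [339.0, 237.0], [221.0, 237.0]]
scene wedge area 273.0 right [296 239] bottom [292 243] left [256 229]
```

View pics/m8.png

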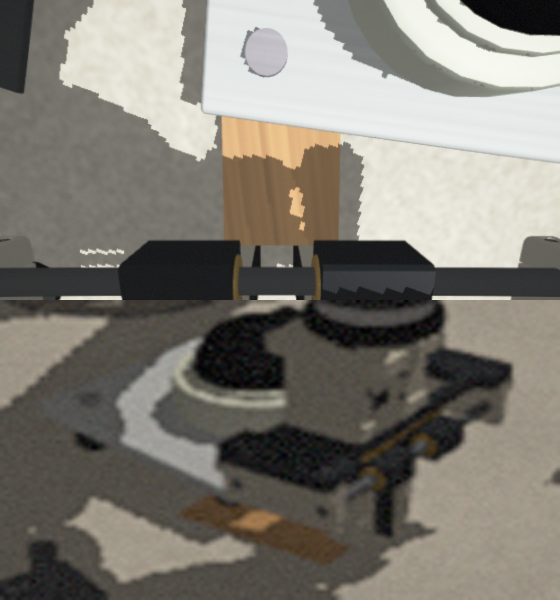

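The wedge is under the plate with the bolt/foot at (266,52) inside its width (221–339). The 5 N resistance shows it is lifting the foot. By geometry about 23 mm remain; I'll push 19 mm, back off and measure.

Request:
move_arm --deltas '[{"x":0.004,"y":0,"z":0,"wx":0,"wy":0,"wz":0,"hand":0.2},{"x":0.008,"y":0,"z":0,"wx":0,"wy":0,"wz":0,"hand":0.2},{"x":0.012,"y":0,"z":0,"wx":0,"wy":0,"wz":0,"hand":0.2},{"x":0.016,"y":0,"z":0,"wx":0,"wy":0,"wz":0,"hand":0.2},{"x":0.019,"y":0,"z":0,"wx":0,"wy":0,"wz":0,"hand":0.2}]'

```text
time: 11.5
tool_pos: [0.5045, -0.1481, -0.0118]
tool_rot: [-3.141, 0.001, -2.819]
contact_force: [5.0, 2.0, 0.5]
opening: 0.0184
```

```bash
python3 q.py p3; python3 - <<'E'
from h import *
P=viewer.camera_params("wrist");im=cv2.imread("pics/p3.png");g=cv2.cvtColor(im,cv2.COLOR_BGR2GRAY)
print(proj(P,[[.435,-.181,.04],[.404,-.013,.044]]).round())
E
```

```text
[ 0.50454132 -0.14812409 -0.0118318 ] [5.00790675 2.0058088  0.49716048]
wrist wedge 7484.0 [[223.0, 164.0], [338.0, 164.0], [338.0, 237.0], [223.0, 237.0]]
scene wedge area 259.5 right [289 237] bottom [285 240] left [250 227]
[[254. 114.]
 [681. 173.]]
```

Request:
move_arm --deltas '[{"x":-0.01,"y":0,"z":0,"wx":0,"wy":0,"wz":0,"hand":0.2},{"x":-0.03,"y":0,"z":0,"wx":0,"wy":0,"wz":0,"hand":0.2},{"x":-0.06,"y":0,"z":0,"wx":0,"wy":0,"wz":0,"hand":0.2},{"x":-0.1,"y":0,"z":0,"wx":0,"wy":0,"wz":0,"hand":0.2},{"x":-0.13,"y":0,"z":-0.03,"wx":0,"wy":0,"wz":0,"hand":0.2},{"x":-0.15,"y":0,"z":-0.08,"wx":0,"wy":0,"wz":0,"hand":0.2},{"x":-0.15,"y":0,"z":-0.13,"wx":0,"wy":0,"wz":0,"hand":0.2}]'

```text
time: 12.48
tool_pos: [0.6468, -0.0992, 0.1182]
tool_rot: [3.14, -0.002, -2.817]
contact_force: [-0.2, -0.5, 0.2]
opening: 0.0183
```

```bash
python3 - <<'E'
from h import *
s=monitor.observe();print(s["tool_pos"],s["time"])
T=snap("top","t9")[1];S=snap("scene","s9")[1];W=snap("wrist","w9")[1]
o=np.zeros((600,800,3),np.uint8)
o[:300,:400]=cv2.resize(T[170:350,150:390],(400,300));o[:300,400:]=cv2.resize(S[160:250,210:330],(400,300),interpolation=cv2.INTER_CUBIC);o[300:,:400]=cv2.resize(W,(400,300))
cv2.imwrite("pics/m9.png",o)
E
```

```text
[ 0.6468102  -0.0992208   0.11824493] 12.475
```

View pics/m9.png

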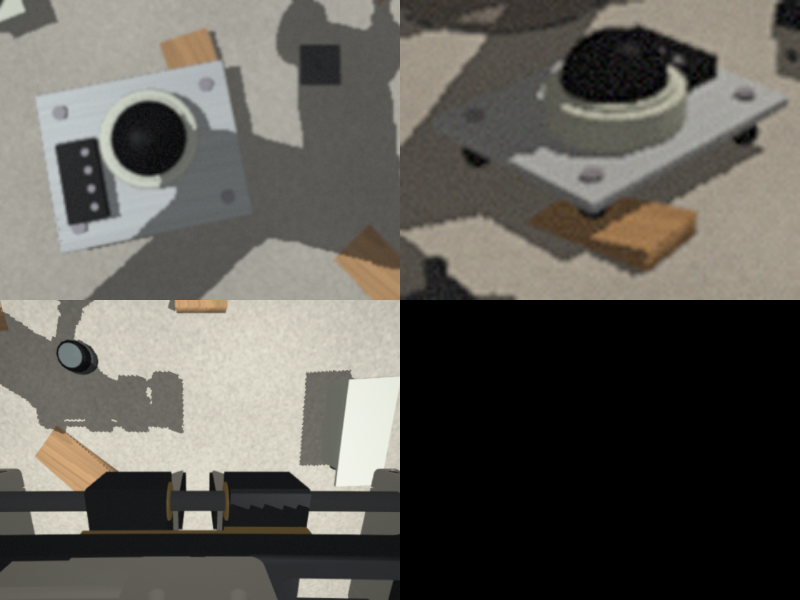

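```bash
cat > lv.py <<'E'
import sys
from h import *
def blob(im,p,r=6):
    h=cv2.cvtColor(im,cv2.COLOR_BGR2LAB).astype(float);x,y=int(round(p[0])),int(round(p[1]))
    w=cv2.GaussianBlur(h[:,:,0],(0,0),.7)[y-r:y+r+1,x-r:x+r+1];bg=np.median(w);d=np.clip(bg-w-4,0,None)
    Y,X=np.mgrid[-r:r+1,-r:r+1];d*=np.exp(-(X**2+Y**2)/18.)
    return np.array([x+(d*X).sum()/d.sum(),y+(d*Y).sum()/d.sum()])
def tri(a,b):
    (o1,d1),(o2,d2)=ray(Pt,a),ray(Ps,b)
    s=np.linalg.lstsq(np.c_[d1,-d2],o2-o1,rcond=None)[0];return (o1+s[0]*d1+o2+s[1]*d2)/2
Pt=viewer.camera_params("top");Ps=viewer.camera_params("scene")
tops=[("top0","scene0",[(275,219),(187,236),(288,286)],[(268,216),(314,187),(233,194)]),
 (sys.argv[1],sys.argv[2],[(274,221),(187,238),(287,288)],[(267,212),(313.5,188),(232.5,194.5)])]
for t,s,a,b in tops:
    T=cv2.imread(f"pics/{t}.png");S=cv2.imread(f"pics/{s}.png")
    X=[]
    for p,q in zip(a,b):
        p2,q2=blob(T,p),blob(S,q);X.append(tri(p2,q2));print(p2.round(1),q2.round(1),X[-1].round(4))
    n=np.cross(X[1]-X[0],X[2]-X[0]);n/=np.linalg.norm(n);n*=np.sign(n[2])
    print(t,"normal",n.round(4),"tilt",np.arccos(n[2]).round(4),"dz",(X[0][2]-(X[1][2]+X[2][2])/2).round(4))
    H=cv2.cvtColor(S,cv2.COLOR_BGR2HSV);m=cv2.inRange(H,(5,100,40),(20,255,255));M=m*0;M[205:262,235:340]=m[205:262,235:340]
    c=max(cv2.findContours(M,0,1)[0],key=cv2.contourArea);r=cv2.convexHull(c)[:,0]
    print("wedge right/bottom",[onz(Ps,r[i].astype(float),0)[:2].round(4).tolist() for i in(r[:,0].argmax(),r[:,1].argmax())],r[r[:,0].argmax()],r[r[:,1].argmax()])
    H=cv2.cvtColor(T,cv2.COLOR_BGR2HSV);m=cv2.inRange(H,(5,90,60),(25,255,255));M=m*0;M[140:225,225:300]=m[140:225,225:300]
    c=max(cv2.findContours(M,0,1)[0],key=cv2.contourArea);b=cv2.boxPoints(cv2.minAreaRect(c))
    print("top wedge",[onz(Pt,q.astype(float),.015)[:2].round(4).tolist() for q in b])
E
python3 lv.py t9 s9
```

```text
[274.7 219.2] [267.5 216. ] [ 0.4349 -0.1793  0.0363]
[187.3 235.7] [313.4 188.7] [ 0.4042 -0.0131  0.0454]
[288.2 285.6] [232.1 195.2] [ 0.3085 -0.2034  0.0458]
top0 normal [ 0.0824 -0.0396  0.9958] tilt 0.0915 dz -0.0093
wedge right/bottom [[0.5341, -0.0814], [0.5677, -0.1514]] [325 234] [311 251]
top wedge [[0.5552, -0.1], [0.5736, -0.1549], [0.469, -0.1881], [0.4514, -0.134]]
[273.9 220.5] [266.9 211.9] [ 0.4314 -0.1781  0.0456]
[187.  237.5] [313.3 188.4] [ 0.4012 -0.0119  0.0447]
[286.5 287.6] [231.9 194. ] [ 0.3045 -0.2008  0.0467]
t9 normal [0.0076 0.0065 1.    ] tilt 0.0099 dz -0.0001
wedge right/bottom [[0.4612, -0.1061], [0.4972, -0.1748]] [298 224] [284 240]
top wedge [[0.4837, -0.1241], [0.5018, -0.179], [0.4658, -0.1905], [0.4479, -0.1358]]
```

Two-view bolt heights give a tilt of about 0.010 rad, against 0.092 before. The wedge's back is about 67 mm from the foot (63 ideal), and that shortfall is only about 0.007 rad of tilt. The foot is about 5 mm off the wedge's centre line and the stand has shifted about 4 mm. The hand is clear, so I'm handing in.

```bash
python3 -c "
from cell import robot,monitor
s=monitor.observe();print(s['time'],s['contact_force']);print(robot.hand_in())"
```

```text
12.625 [-0.02285539 -0.80932996 -0.13526462]
the job is handed in; nothing more can be done
None
```

I pushed the leftmost wedge, thin edge first, under the short foot until the stand sat about level. Then I backed the hand off, raised it clear and handed in at about 12.6 s.

**Last checks (all from camera pictures):**
- **Level:** the stand's tilt is about 0.010 rad; the limit is 0.022. The same method read 0.092 before the push, where the true value was 0.097.
- **Wedge:** about 43 mm of it is past the foot, against the nominal 47. The foot is about 5 mm off its centre line.
- **Stand:** it shifted about 4 mm; the limit is 30.
- **Load on the wedge:** I could not measure this directly. The steady push resistance of about 5 N and the foot's 9 mm rise suggest the wedge carries the foot.
- **Lens, small camera and bracket:** I did not measure these again at the end, but the arm stayed well clear of them.

**What went wrong or disagreed:**
- **First push missed:** it passed over the wedge without touching it, because the real fingertips end about 15–20 mm short of the reported TCP. I confirmed this in the scene and wrist pictures and repeated the push with the hand lower, at reported z ≈ -12 mm.
- **Refused moves:** the first two move calls were refused because some keys were missing from the rows. Nothing moved.

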